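# Show the labelled wood sample over the drawing book

## Robot

A 6-joint arm with a two-finger parallel gripper is mounted at the origin on a cart in front of the work surface, level with it; the furniture and walls round the work are solid. World frame = base frame: x ahead of the robot, y to its left, z up, the work surface at z = 0. Lengths are in m, angles in rad, forces in N, time in s.
With the tool pointing down it reaches from about 0.375 to 0.9 m from the base axis. Payload 3.1 kg.
Tool frame: the origin (TCP) lies at the very end of the fingers, on their centre line; the grasp point (between the pads) lies 19 mm behind it; z points along the fingers, y is the line along which they close (so a half turn about z gives the same grasp; the last joint's range is limited). The gripper opens to 87 mm and grips with 3 to 60 N. Pads are 19 mm wide; open, the fingers measure 117 mm over their backs; the gripper's body (75 mm by 190 mm) begins 51 mm behind the grasp point.
Start: joints at [0.955, 0.527, 1.433, -0, 1.181, -0.178], TCP at [0.265, 0.566, 0.223] pointing down, gripper open.
Joint ranges: [-3.08, 3.08], [-0.75, 2.2], [0.22, 2.44], [-1.43, 4.57], [0, 2.65], [-2.85, 2.85]. Speed limits (rad/s): [2.79, 2.79, 3.14, 3.14, 3.14, 3.14].

## Interface

Orientations are given as a unit quaternion [x, y, z, w].
In Python, from rig import robot gives the robot as it stands. The module is installed in compiled form; this text tells all that it offers.
- The arm moves only by the tool play_rows, never from a script. Its argument "steps" is one flat list of numbers, 5 for each row, row after row: the opening, from -1 (shut) to 1 (fully open), then the shift along the tool's x, y, z as a fraction of full scale, then the turn about the tool's z as a fraction of full scale. In form: [claw, tx, ty, tz, twist, claw, tx, ty, tz, twist, ...]. A call has exactly 10 rows; each row shifts and turns the commanded pose from where the row before left it, along the tool's axes as they then stand; what a row does not reach is not made up. Full scale, the value 1, is 0.03 m for a shift and 0.1 rad for a turn. A row lasts 1/10 s, in which the tool goes at most 50 mm and 8.59 degrees, less where a joint would pass 70% of its speed; a pose out of reach is approached as far as the arm can. A call with a number of a shift or a turn outside -1 to 1 is refused whole. A call with a gripper value outside its range is refused whole. The fingers move at their own pace and stop on an object; "grip_force" is the grip in N (left out, the last holds). Time passes only in rows, so rows that do not move let the fingers close, or fill a call up. It gives the time, the measured TCP pose, the force, the opening and the grip force at its end, in the units of the state.
- robot.get_obs(): the state, without advancing time (a new reading comes with each control period).
- robot.camera(name): name is "scene" or "top" or "wrist"; returns a dict with "image" (384x512x3 uint8, red, green, blue), "mtx" (3x3 intrinsics, pixels), "rvec" (rotation vector, rad) and "tvec" (3), from world to camera coordinates, as OpenCV has them. Camera axes: x right, y down, z forward; pixel columns grow to the right and rows downward; lengths in m; the calibration is good to about 2 mm. A picture is of the moment at which its call begins. There is no depth.
- robot.hand_in(): hands the job in; it is judged then, once.
The state is a dict: "time": time; "q": joint angles; "joint_velocities": joint speeds; "joint_torque": joint torques, N m; "position": TCP position; "tool_rot": TCP orientation; "ft_force": force on the tool from outside, world axes, zero at the start; "moment": the same for the moment, N m; "grip_width": finger opening in m; "grip_force": force on a finger pad.
Only numpy, scipy, OpenCV 4.12 (cv2) and the standard library are available. Lean on these libraries where they do the work, as an engineer would, in place of code of your own. Each camera call takes 0.05 s, during which the arm holds its last target. There are 200 camera calls.

## Task

Three wooden sample plates stand on edge in three kerfed blocks; find the one with a small notch in a top corner, which marks the end and the side that bear its paper label. Draw it up out of its block, gripping it clear of the label, and present it over the middle of the nearer drawing book, the one on the right, roughly 15 cm above it: lean the plate over so that the labelled face looks upward, at least about half way (45 degrees) towards lying flat, with its long edges level. Finish while still holding it there, still, and leave the other two plates, the folding rule and the walnut offcut where they are.

Things in the scene. Friction and masses are not known exactly. Their poses are not given: they have to be found in the camera images.
- sample: Wanted plate: light wood, 100 long (x) x 10 thick (y) x 50 mm high (z), about 50 g; z up as it stands. Origin: centre of its lower edge. A notch 14 long x 13 mm deep is cut from the top corner at its -x end. The paper label is at that end, on the +y face only (facing it, the notch is upper right), x -46 to -16, z 4 to 33 mm. Stands loosely in a block, its top 57 mm above the table.
- label (a point): Centre of the label's surface on the sample, at x -31, y +5, z 18.5 mm in the sample's frame (same axes).
- blank_1: Same wood, size (100 x 10 x 50 mm) and frame as the sample, but all four corners square and no label; stands in its own kerfed block. Not wanted; leave alone.
- blank_2: Same wood, size (100 x 10 x 50 mm) and frame as the sample, but all four corners square and no label; stands in its own kerfed block. Not wanted; leave alone.
- stand_1: Fixed dark wooden block holding one plate: base 92 x 60 x 7 mm, and on it two cheeks 80 long, 18 thick, tops at 25 mm, outer faces 48 mm apart, with a kerf 11.5 mm wide along the block's x between them. The plate stands in the kerf on the base, at 7 mm height. Origin: centre of the underside. This one holds the sample.
- stand_2: Block like stand_1; it holds blank_1.
- stand_3: Block like stand_1; it holds blank_2.
- book: The nearer of two drawing books, to the right: closed, lying flat, fixed, 166 (x) x 246 (y) x 17 mm, cream cover with a dark green spine. Origin: centre of the underside; nothing stands on it.
- rule: Folded wooden rule, 27 x 150 x 16 mm, lying on the table; leave alone. Origin: centre of the underside.
- offcut: Walnut offcut, a dark bar 28 x 110 x 14 mm, lying on the table; leave alone. Origin: centre of the underside.

How it is judged:
By the outcome, as a careful person would: the job done as asked, in the order asked, and still so for the second after the job is handed in, while the arm keeps its last pose, push and grip.
It also fails if it takes over 40 s, if anything falls off the work surface, if the arm or the gripper's body presses on something with over 40 N, if the wrist force passes 120 N, or if a joint passes its speed limit or range.

## Working session

There is one attempt and no reset: what is moved stays moved. The work goes in short steps, Python scripts to look and compute and a tool call to move; the robot and the scene stay as the last step left them, time stands still between calls to the robot, and variables do not carry over. Pictures are saved under pics/ and viewed, at most 10 in all, crops included, and the job is handed in when it is done.

Besides the shell and the picture viewer there is one more tool, called after "Call:" in YAML: its name, and indented under it one key for each argument. play_rows: Moves the arm, as the interface text tells. Shift numbers are shares of 0.03 m and turn numbers shares of 0.1 rad, none past 1 either way. Its arguments: {"type":"object","properties":{"steps":{"type":"array"},"grip_force":{"type":"number"}},"required":["steps"]}

```bash
mkdir -p pics; python3 - <<'E'
from rig import robot
import cv2,pickle
d={}
for n in("scene","top","wrist"):
    d[n]=robot.camera(n); 
pickle.dump(d,open('c0.pkl','wb'))
for n in("scene","top"): cv2.imwrite(f'pics/{n}0.png',cv2.resize(d[n]["image"][:,:,::-1],(800,600),interpolation=cv2.INTER_CUBIC))
for n in d:
    R=cv2.Rodrigues(d[n]["rvec"])[0]; print(n,(-R.T@d[n]["tvec"].ravel()).round(3),R[2].round(2),d[n]["mtx"][0,0])
o=robot.get_obs();print(o["position"],o["tool_rot"],o["time"],o["grip_width"])
E
```

```text
scene [-0.025 -0.691  0.544] [ 0.61  0.54 -0.57] 429.3560994926106
top [ 0.359 -0.209  0.93 ] [ 0.18 -0.   -0.98] 423.655537847156
wrist [0.191 0.6   0.384] [ 0.26 -0.13 -0.96] 305.8750319162215
[0.26461446 0.56560558 0.2217929 ] [ 2.17151187e-01  9.76137627e-01 -7.67044191e-04 -3.25546169e-04] 0.15 0.0869525338457277
```

View pics/scene0.png

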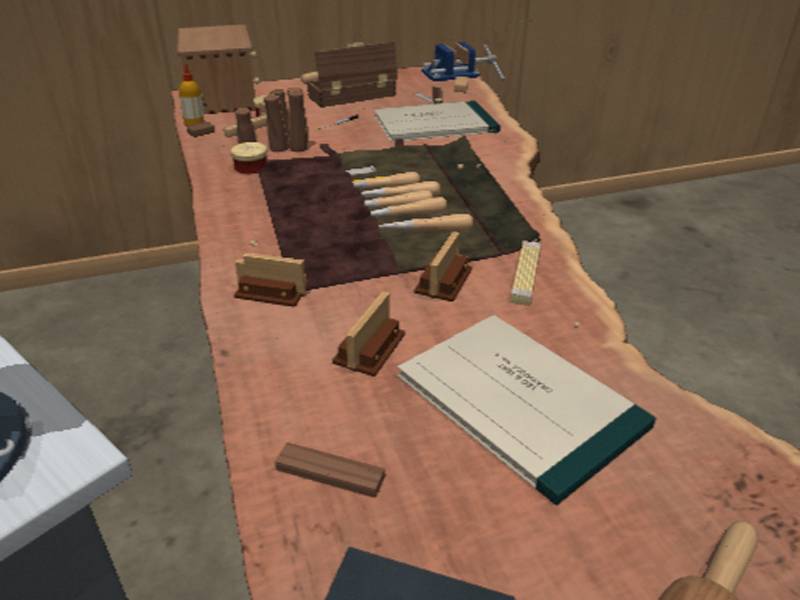

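View pics/top0.png

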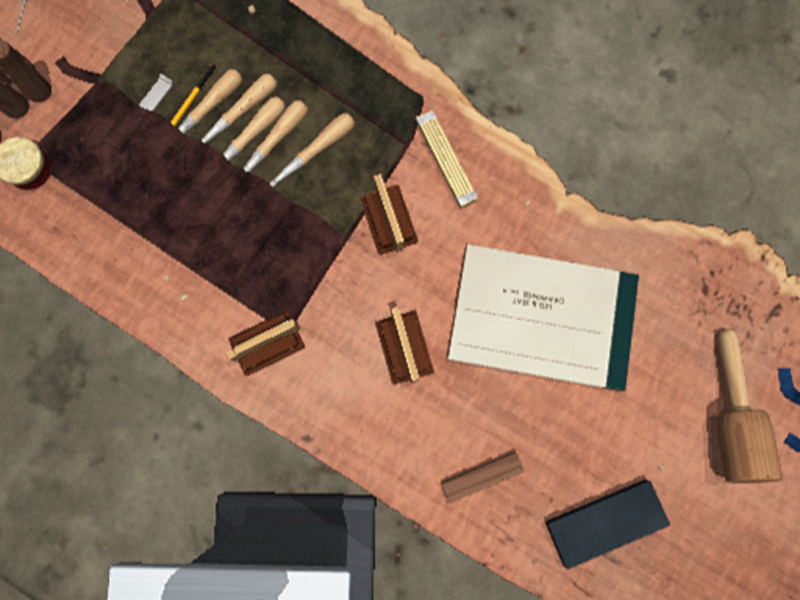

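```bash
python3 - <<'E'
import cv2,pickle,numpy as np
d=pickle.load(open('c0.pkl','rb'))
def crop(n,u,v,s=60):
    u,v=int(u*.64),int(v*.64);h=s//2
    return cv2.resize(d[n]["image"][v-h:v+h,u-h:u+h,::-1],(266,266),interpolation=cv2.INTER_CUBIC)
r1=np.hstack([crop("scene",270,280),crop("scene",370,335),crop("scene",443,265)])
r2=np.hstack([crop("top",265,345),crop("top",403,343),crop("top",390,215)])
cv2.imwrite('pics/crops.png',np.vstack([r1,r2]))
cv2.imwrite('pics/wrist0.png',d["wrist"]["image"][:,:,::-1])
E
```

```text
(no output)
```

View pics/crops.png

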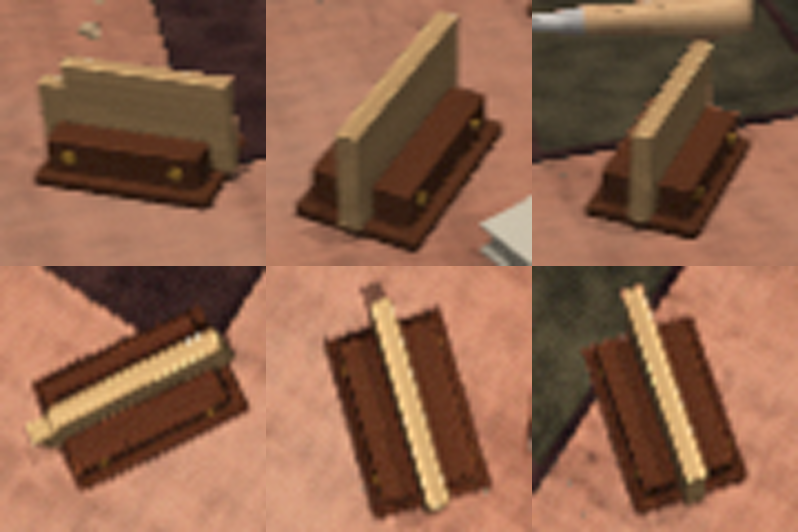

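View pics/wrist0.png

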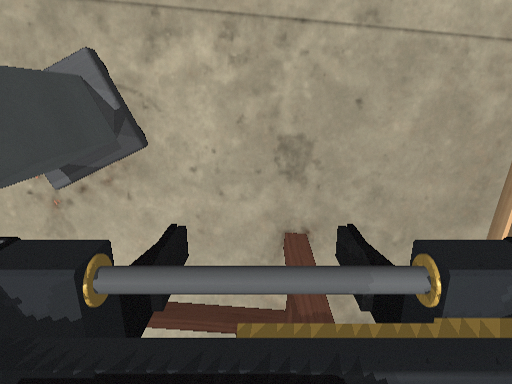

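```bash
cat > h.py <<'E'
import cv2,numpy as np
def ray(c,uv,z):
    R=cv2.Rodrigues(c["rvec"])[0]; o=-R.T@c["tvec"].ravel()
    p=cv2.undistortPoints(np.float64(uv).reshape(-1,1,2),c["mtx"],None).reshape(-1,2)
    dd=np.c_[p,np.ones(len(p))]@R
    return o+dd*((z-o[2])/dd[:,2])[:,None]
E
python3 - <<'E'
import pickle,cv2,numpy as np
from h import ray
d=pickle.load(open('c0.pkl','rb')); t=d["top"]; im=t["image"].astype(int)
def box(m,z,roi):
    k=np.zeros(m.shape,np.uint8);x0,y0,x1,y1=roi;k[y0:y1,x0:x1]=m[y0:y1,x0:x1]
    cs=cv2.findContours(k,cv2.RETR_EXTERNAL,cv2.CHAIN_APPROX_NONE)[0]
    c=max(cs,key=cv2.contourArea); 
    f=np.zeros_like(k);cv2.drawContours(f,[c],-1,1,-1);v,u=np.nonzero(f)
    P=ray(t,np.c_[u,v],z)[:,:2]
    r=cv2.minAreaRect(P.astype(np.float32)); 
    _,_,V=np.linalg.svd(P-P.mean(0),full_matrices=False)
    print(len(u),"mean",P.mean(0).round(4),"rect",np.round(r[0],4),np.round(r[1],4),"dir",V[0].round(3)); print(cv2.boxPoints(r).round(4).tolist())
R,G,B=im[...,0],im[...,1],im[...,2]
print(im[222:230,160:175].tolist()[3][::3])
box(((R>200)&(G>155)&(B>90)&(R-B>30)),.057,(140,195,200,240))
box((R-B<45)&(R>185)&(G>170),.017,(280,150,415,255))
box((R<30)&(G>25)&(G-R>15),.017,(380,165,412,255))
box(((R>200)&(G>155)&(B>90)&(R-B>30)),.057,(235,185,285,250))
# scene: notched plate top mask
s=d["scene"];c=s["image"].astype(int)
for uv,n,z in [((152,163.5),'top-left at notch',.057),((194,169),'top right',.057)]:
    print(n,ray(s,[uv],z).round(4))
E
```

```text
[[89, 59, 38], [103, 53, 31], [96, 49, 29], [102, 55, 33], [100, 51, 33]]
184 mean [ 0.4521 -0.0373] rect [ 0.4517 -0.0367] [0.0094 0.0965] dir [-0.472  0.881]
[[0.424699991941452, 0.003599999938160181], [0.47049999237060547, -0.08139999955892563], [0.4787999987602234, -0.07689999788999557], [0.43290001153945923, 0.00800000037997961]]
7474 mean [ 0.4968 -0.4095] rect [ 0.4981 -0.4092] [0.217  0.1666] dir [-0.154 -0.988]
[[0.39899998903274536, -0.5034999847412109], [0.5636000037193298, -0.5292999744415283], [0.5971999764442444, -0.3149000108242035], [0.4327000081539154, -0.2890999913215637]]
783 mean [ 0.4782 -0.5305] rect [ 0.4793 -0.5306] [0.0231 0.1611] dir [-0.988  0.157]
[[0.3978999853134155, -0.52920001745224], [0.5569000244140625, -0.5547999739646912], [0.5605999827384949, -0.5318999886512756], [0.4016000032424927, -0.5063999891281128]]
206 mean [ 0.4502 -0.228 ] rect [ 0.4503 -0.2281] [0.0968 0.0107] dir [-0.957 -0.29 ]
[[0.40220001339912415, -0.23600000143051147], [0.4050999879837036, -0.24629999697208405], [0.4982999861240387, -0.22010000050067902], [0.49540001153945923, -0.20980000495910645]]
top-left at notch [[ 0.4261 -0.0008  0.057 ]]
top right [[ 0.4716 -0.0854  0.057 ]]
```

Call:
play_rows:
  steps: [1,0,0,0,1,1,0,0,0,1,1,0,0,0,1,1,0,0,0,1,1,0,0,0,1,1,0,0,0,1,1,0,0,0,0.41,1,-1,-0.2,0,0,1,-1,-0.2,0,0,1,-1,-0.2,0,0]
  grip_force: 15

```text
time: 1.15
position: [0.2914, 0.4772, 0.2221]
tool_rot: [0.513, 0.858, -0.0, -0.0]
ft_force: [0.0, -0.5, 0.7]
grip_width: 0.087
grip_force: 0.0
```

Call:
play_rows:
  steps: [1,-1,-0.2,0,0,1,-1,-0.2,0,0,1,-1,-0.2,0,0,1,-1,-0.2,0,0,1,-1,-0.2,0,0,1,-1,-0.2,0,0,1,-1,-0.2,0,0,1,-1,-0.2,0,0,1,-1,-0.2,0,0,1,-1,-0.2,0,0]

```text
time: 2.15
position: [0.3805, 0.1842, 0.2225]
tool_rot: [0.514, 0.858, -0.0, 0.0]
ft_force: [-0.5, 0.3, -0.0]
grip_width: 0.0876
grip_force: 0.0
```

Call:
play_rows:
  steps: [1,-1,-0.17,0,0,1,-1,-0.17,0,0,1,-1,-0.17,0,0,1,-1,-0.17,0,0,1,-1,-0.17,0,0,1,-1,-0.17,0,0,1,-1,-0.17,0,0,1,-1,-0.17,0,0,1,0,0,1,0,1,0,0,0.5,0]

```text
time: 3.15
position: [0.4575, -0.0463, 0.1763]
tool_rot: [0.515, 0.857, -0.0, -0.001]
ft_force: [-2.0, 1.2, 0.6]
grip_width: 0.0869
grip_force: 0.0
```

```bash
python3 - <<'E'
from rig import robot
import cv2,pickle
c=robot.camera("wrist");pickle.dump(c,open('c1.pkl','wb'))
cv2.imwrite('pics/wrist1.png',c["image"][:,:,::-1])
print(robot.get_obs()["position"])
E
```

```text
[ 0.45582031 -0.04537446  0.17448779]
```

View pics/wrist1.png

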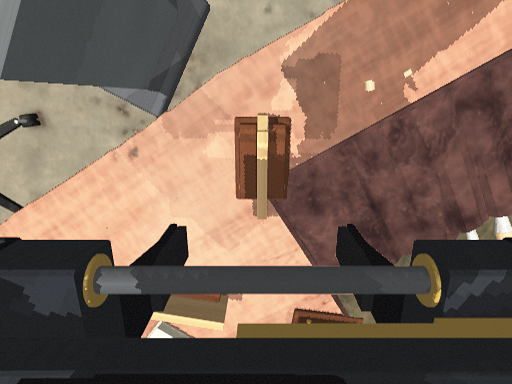

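```bash
python3 - <<'E'
import pickle
from h import ray
import numpy as np
c=pickle.load(open('c1.pkl','rb'));im=c["image"].astype(int)
for v in(114,118,126,140,160,180,200,210,214,216,218,220,222):
    r=im[v];m=np.nonzero((r[235:292,0]>195)&(r[235:292,1]>155)&(r[235:292,2]>90))[0]+235
    print(v,m.min() if len(m) else 0,m.max() if len(m) else 0,end=' | ')
print(im[112:134,263].tolist())
print(ray(c,[(262.5,132),(262.5,180),(262.5,218)],.057).round(4), ray(c,[(262.5,115)],.044).round(4))
E
```

```text
114 235 291 | 118 258 291 | 126 258 291 | 140 257 291 | 160 0 0 | 180 0 0 | 200 235 252 | 210 235 252 | 214 235 252 | 216 235 279 | 218 235 280 | 220 235 281 | 222 235 283 | [[235, 177, 141], [165, 128, 95], [124, 101, 74], [204, 166, 117], [244, 212, 149], [241, 208, 145], [243, 214, 149], [244, 214, 152], [243, 212, 151], [242, 212, 148], [242, 212, 149], [241, 210, 148], [241, 210, 146], [242, 211, 149], [243, 212, 149], [242, 211, 148], [242, 211, 147], [237, 201, 142], [188, 151, 109], [183, 149, 103], [245, 213, 148], [247, 221, 154]]
[[ 0.4337 -0.0018  0.057 ]
 [ 0.455  -0.0418  0.057 ]
 [ 0.4734 -0.0762  0.057 ]] [[0.4269 0.0108 0.044 ]]
```

Call:
play_rows:
  steps: [1,-0.08,0.03,1,0,1,0,0,1,0,1,0,0,1,0,1,0,0,1,0,1,0,0,0.7,0,1,0,0,0,0,-1,0,0,0,0,-1,0,0,0,0,-1,0,0,0,0,-1,0,0,0,0]
  grip_force: 15

```text
time: 4.2
position: [0.4604, -0.0472, 0.0376]
tool_rot: [0.514, 0.858, 0.0, 0.001]
ft_force: [-0.4, 1.1, 1.0]
grip_width: 0.0626
grip_force: 0.0
```

Call:
play_rows:
  steps: [-1,0,0,0,0,-1,0,0,0,0,-1,0,0,-0.3,0,-1,0,0,-0.3,0,-1,0,0,-0.5,0,-1,0,0,-0.5,0,-1,0,0,-1,0,-1,0,0,-1,0,-1,0,0,-0.5,0,-1,0,0,0,0]

```text
time: 5.2
position: [0.4613, -0.0475, 0.1623]
tool_rot: [0.514, 0.858, 0.001, 0.003]
ft_force: [1.2, 0.0, -0.9]
grip_width: 0.0001
grip_force: 0.0
```

Call:
play_rows:
  steps: [1,0,0,0,0,1,0,0,0,0,1,0,0,0,0,1,0,0,0,0,1,0,0,0,0,1,0,0,0,0,1,0,0,0,0,1,0,0,0,0,1,0,0,0,0,1,0,0,0,0]

```text
time: 6.2
position: [0.4598, -0.0471, 0.1596]
tool_rot: [0.514, 0.858, -0.0, 0.0]
ft_force: [-0.0, 0.5, -0.3]
grip_width: 0.0726
grip_force: 0.0
```

```bash
python3 - <<'E'
from rig import robot
import cv2,pickle
from h import ray
import numpy as np
c=robot.camera("wrist");s=robot.camera("scene")
o=robot.get_obs();print(o["position"],o["grip_width"],o["time"])
a=c["image"][:,:,::-1];b=s["image"][140:236,110:238,::-1]
cv2.imwrite('pics/w2.png',np.hstack([cv2.resize(a[90:250,150:370],(412,300)),cv2.resize(b,(388,300))]))
im=c["image"].astype(int)
for v in range(100,230,6):
    print(v,im[v,250:276,0].tolist()) if v in(124,160,196) else 0
pickle.dump(c,open('c2.pkl','wb'))
E
```

```text
[ 0.45977937 -0.04705816  0.15959912] 0.08009674071719894 6.3
124 [120, 121, 119, 107, 53, 208, 250, 246, 245, 244, 244, 245, 246, 245, 246, 255, 165, 65, 77, 77, 72, 104, 116, 113, 111, 113]
160 [88, 87, 89, 87, 54, 253, 248, 224, 221, 244, 241, 239, 238, 209, 242, 218, 69, 85, 93, 92, 90, 89, 91, 86, 89, 88]
196 [87, 90, 87, 88, 64, 185, 181, 179, 180, 174, 175, 173, 168, 169, 175, 137, 74, 83, 87, 88, 89, 87, 86, 86, 90, 87]
```

View pics/w2.png

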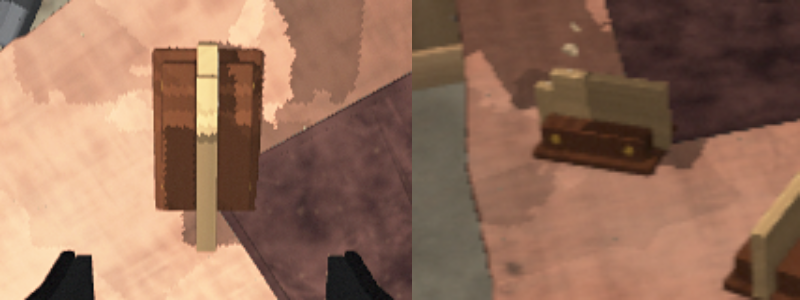

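Call:
play_rows:
  steps: [1,0,-0.05,0.5,0,1,0,0,1,0,1,0,0,1,0,1,0,0,1,0,1,0,0,0.7,0,1,0,0,0,0,-1,0,0,0,0,-1,0,0,0,0,-1,0,0,0,0,-1,0,0,0,0]

```text
time: 7.3
position: [0.4591, -0.048, 0.0346]
tool_rot: [0.514, 0.858, 0.0, 0.001]
ft_force: [0.2, 0.8, 1.2]
grip_width: 0.0629
grip_force: 0.0
```

Call:
play_rows:
  steps: [-1,0,0,0,0,-1,0,0,0,0,-1,0,0,0,0,-1,0,0,0,0,-1,0,0,0,0,-1,0,0,0,0,-1,0,0,0,0,-1,0,0,0,0,-1,0,0,0,0,-1,0,0,0,0]

```text
time: 8.3
position: [0.4584, -0.0477, 0.0335]
tool_rot: [0.514, 0.858, -0.0, -0.0]
ft_force: [-1.0, 0.6, 0.9]
grip_width: 0.0098
grip_force: 15.0
```

Call:
play_rows:
  steps: [-1,0,0,-0.3,0,-1,0,0,-0.5,0,-1,0,0,-0.8,0,-1,0,0,-1,0,-1,0,0,-1,0,-1,0,0,-0.4,0,-1,0,0,0,0,-1,-0.5,-0.17,0,0,-1,-1,-0.34,0,0,-1,-1,-0.34,0,0]
  grip_force: 25

```text
time: 9.3
position: [0.4706, -0.1259, 0.1529]
tool_rot: [0.513, 0.858, -0.0, -0.001]
ft_force: [0.3, 0.2, -0.8]
grip_width: 0.0101
grip_force: 25.0
```

Call:
play_rows:
  steps: [-1,-1,-0.34,0,0,-1,-1,-0.34,0,0,-1,-1,-0.34,0,0,-1,-1,-0.34,0,0,-1,-1,-0.34,0,0,-1,-1,-0.34,0,0,-1,-1,-0.34,0,0,-1,-1,-0.34,0,0,-1,-1,-0.34,0,0,-1,-0.6,-0.2,0,0]

```text
time: 10.3
position: [0.5208, -0.4281, 0.152]
tool_rot: [0.514, 0.858, -0.0, -0.0]
ft_force: [0.2, 0.1, -0.6]
grip_width: 0.01
grip_force: 25.0
```

```bash
python3 - <<'E'
from rig import robot
import cv2,pickle
import numpy as np
c=robot.camera("wrist");s=robot.camera("scene")
o=robot.get_obs();print(o["position"],o["grip_width"],o["time"])
cv2.imwrite('pics/w3.png',np.hstack([cv2.resize(c["image"][:,:,::-1],(400,300)),cv2.resize(s["image"][90:330,200:512,::-1],(400,300))]))
E
```

```text
[ 0.52081139 -0.4285506   0.15208443] 0.009896754775567585 10.4
```

View pics/w3.png

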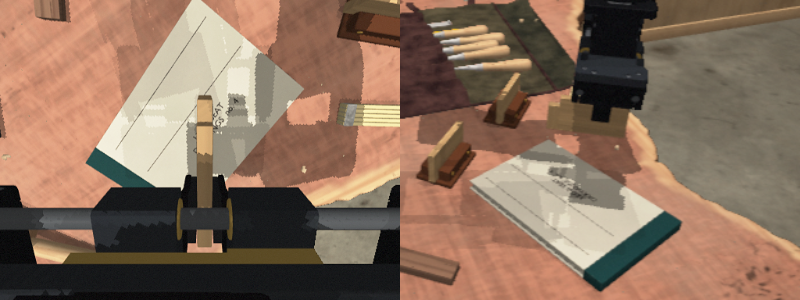

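Call:
play_rows:
  steps: [-1,0,0,1,0,-1,0,0,1,0,-1,0,0,1,0,-1,0,0,0.3,0,-1,0,0,0.2,0,-1,0,0,0.1,0,-1,0,0,0,0,-1,0,0,0,0,-1,0,0,0,0,-1,0,0,0,0]

```text
time: 11.4
position: [0.5215, -0.4263, 0.0464]
tool_rot: [0.514, 0.858, -0.0, 0.001]
ft_force: [0.4, -0.1, -0.3]
grip_width: 0.01
grip_force: 25.0
```

Call:
play_rows:
  steps: [-1,0,0,0.05,0,-1,0,0,0.05,0,-1,0,0,0,0,1,0,0,0,0,1,0,0,0,0,1,0,0,0,0,1,0,0,0,0,1,0,0,0,0,1,0,0,0,0,1,0,0,0,0]

```text
time: 12.4
position: [0.5212, -0.4259, 0.0425]
tool_rot: [0.514, 0.858, -0.0, -0.0]
ft_force: [-0.8, 0.1, 0.2]
grip_width: 0.0578
grip_force: 0.0
```

Call:
play_rows:
  steps: [1,0,0,0,0,1,0,0,0,0,1,0,0,0,0,1,0,0,0,0,1,0,0,0,0,1,0,0,0,0,1,0,0,-0.2,0,1,0,0,-0.2,0,1,0,0,0,0,1,0,0,0,0]

```text
time: 13.4
position: [0.5215, -0.4262, 0.0551]
tool_rot: [0.514, 0.858, -0.0, 0.0]
ft_force: [0.4, -0.2, -0.3]
grip_width: 0.0869
grip_force: 0.0
```

```bash
python3 - <<'E'
from rig import robot
import cv2,pickle
import numpy as np
c=robot.camera("wrist");s=robot.camera("scene")
o=robot.get_obs();print(o["position"],o["grip_width"],o["time"],o["ft_force"])
cv2.imwrite('pics/w4.png',np.hstack([cv2.resize(c["image"][:,:,::-1],(400,300)),cv2.resize(s["image"][170:330,240:448,::-1],(400,300))]))
E
```

```text
[ 0.52116826 -0.42585147  0.05460253] 0.08704572711359823 13.5 [-0.71345368  0.02393501  0.456265  ]
```

View pics/w4.png

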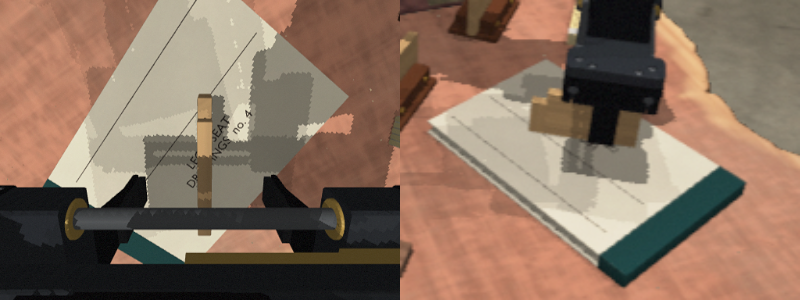

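Call:
play_rows:
  steps: [1,0.4,-0.4,0,0,1,0,-0.4,0,0,1,0,-0.3,0,0,1,0,-0.12,0,0,1,0,-0.12,0,0,1,0,-0.12,0,0,1,0,-0.12,0,0,1,0,-0.12,0,0,1,0,-0.12,0,0,1,0,-0.12,0,0]

```text
time: 14.5
position: [0.4641, -0.4429, 0.0546]
tool_rot: [0.514, 0.858, 0.0, 0.0]
ft_force: [-0.4, -0.2, 0.4]
grip_width: 0.0871
grip_force: 0.0
```

```bash
python3 - <<'E'
from rig import robot
import cv2,pickle
import numpy as np
c=robot.camera("wrist");s=robot.camera("scene")
o=robot.get_obs();print(o["position"],o["grip_width"],o["time"],o["ft_force"])
pickle.dump((c,s),open('c5.pkl','wb'))
cv2.imwrite('pics/w5.png',np.hstack([cv2.resize(c["image"][:,:,::-1],(400,300)),cv2.resize(s["image"][170:330,240:448,::-1],(400,300))]))
E
```

```text
[ 0.46384281 -0.44306537  0.05453124] 0.08702218081005265 14.6 [0.49057396 0.13014455 0.4390304 ]
```

View pics/w5.png

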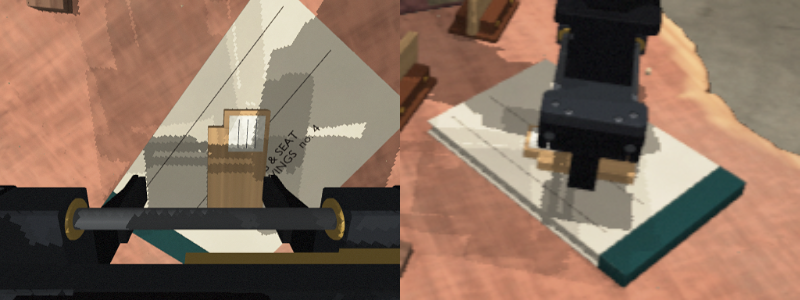

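```bash
python3 - <<'E'
import pickle,numpy as np
from h import ray
c,s=pickle.load(open('c5.pkl','rb'));im=c["image"].astype(int)
p=np.array([.4638,-.4431]);X=np.array([-.472,.881]);Y=np.array([.882,.472])
for v in(180,200,215,225):
    sat=im[v,:,0]-im[v,:,2]; m=np.nonzero(sat[240:345]>45)[0]+240
    P=ray(c,[(m.min(),v),(m.max()+1,v)],.027)[:,:2]-p
    print(v,m.min(),m.max(),(P@Y).round(4),(P@X).round(4))
for u in(300,320):
    sat=im[:,u,0]-im[:,u,2]; m=np.nonzero(sat[125:160]>45)[0]+125
    P=ray(c,[(u,m.min())],.027)[:,:2]-p
    print(u,m.min(),(P@Y).round(4),(P@X).round(4))
E
```

```text
180 266 339 [0.0023 0.05  ] [0.0299 0.0299]
200 274 337 [0.0076 0.0497] [0.0163 0.0163]
215 270 334 [0.0051 0.0484] [0.0057 0.0057]
225 266 334 [0.0024 0.049 ] [-0.0015 -0.0015]
300 141 [0.0233] [0.0549]
320 141 [0.0357] [0.0549]
```

Call:
play_rows:
  steps: [1,-0.1,0.4,0,0,1,0,0.47,0,0,1,0,0,0.5,0,1,0,0,0.4,0,1,0,0,0.2,0,1,0,0,0,0,1,0,0,0,0,1,0,0,0,0,-1,0,0,0,0,-1,0,0,0,0]
  grip_force: 20

```text
time: 15.6
position: [0.4888, -0.4335, 0.0221]
tool_rot: [0.514, 0.858, -0.0, 0.0]
ft_force: [0.6, 0.0, 1.1]
grip_width: 0.0782
grip_force: 0.0
```

Call:
play_rows:
  steps: [-1,0,0,0,0,-1,0,0,0,0,-1,0,0,0,0,-1,0,0,0,0,-1,0,0,0,0,-1,0,0,0,0,-1,0,0,0,0,-1,0,0,0,0,-1,0,0,0,0,-1,0,0,0,0]

```text
time: 16.6
position: [0.4888, -0.4332, 0.0216]
tool_rot: [0.514, 0.858, 0.0, 0.0]
ft_force: [0.6, 1.4, 1.6]
grip_width: 0.0495
grip_force: 20.0
```

Call:
play_rows:
  steps: [-1,0,0,0,0,-1,0,0,-0.2,0,-1,0,0,-0.5,0,-1,0,0,-0.7,0,-1,0,0,-0.8,0,-1,0,0.1,-0.8,0,-1,0,0.1,-0.8,0,-1,0,0.1,-0.6,0,-1,-0.05,0.1,-0.4,0,-1,0,0,0,0]
  grip_force: 30

```text
time: 17.6
position: [0.5013, -0.4299, 0.1684]
tool_rot: [0.513, 0.858, -0.001, 0.003]
ft_force: [-0.3, -0.8, -0.2]
grip_width: 0.049
grip_force: 30.0
```

Call:
play_rows:
  steps: [-1,0,0,0,0,-1,0,0,0,0,-1,0,0,0,0,-1,0,0,0,0,-1,0,0,0,0,-1,0,0,0,0,-1,0,0,0,0,-1,0,0,0,0,-1,0,0,0,0,-1,0,0,0,0]

```text
time: 18.6
position: [0.5, -0.4288, 0.1656]
tool_rot: [0.514, 0.858, -0.0, 0.0]
ft_force: [0.5, 0.1, -0.9]
grip_width: 0.0492
grip_force: 30.0
```

```bash
python3 - <<'E'
from rig import robot
import cv2,pickle
import numpy as np
c=robot.camera("wrist");s=robot.camera("scene")
o=robot.get_obs();print(o["position"],o["grip_width"],o["time"],o["ft_force"],np.abs(o["joint_velocities"]).max())
pickle.dump((c,s),open('c6.pkl','wb'))
cv2.imwrite('pics/w6.png',np.hstack([cv2.resize(c["image"][:,:,::-1],(400,300)),cv2.resize(s["image"][90:330,190:510,::-1],(400,300))]))
E
```

```text
[ 0.49999645 -0.42882129  0.16560576] 0.04943134962893137 18.7 [ 0.37037478  0.47690189 -0.05096221] 0.0012898839656207907
```

View pics/w6.png

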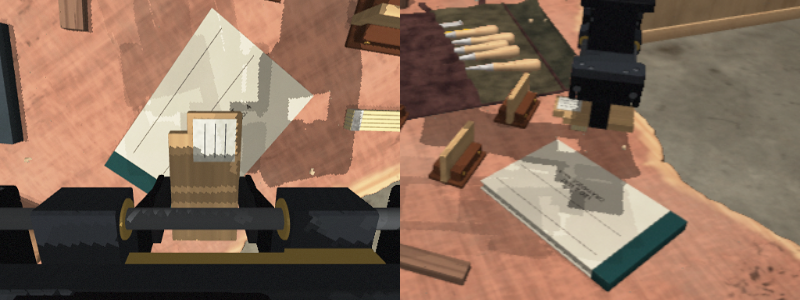

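```bash
python3 -c "
from rig import robot
print(robot.hand_in())"
```

```text
the job is handed in; nothing more can be done
None
```

The notched sample is held still, flat and label up, about 15 cm above the middle of the right-hand book, and the job was handed in at 18.7 s. The tool could only turn about its own axis, so I drew the plate out, stood it on the book, tipped it flat and regripped it by its long edges, clear of the label. A first grasp closed on air, but the plate stayed in its block.

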